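# Swing out the peg-board hook and hang the mallet

## Task

Swing the peg board's folded steel hook all the way out to its stop, then hang the wooden mallet on it by the slot in its handle, slid back against the collar with the head hanging free below. Go gently: never press the mallet on the hook or the board harder than about 1.5 kg of weight, do not tip the mallet over, and leave everything else on the bench where it is. The hook's exact height is not known beforehand, so feel for it.

Things in the scene. Friction and masses are not known exactly. Their poses are not given: they have to be found in the camera images.
- board: White perforated peg board, 360 wide, 16 mm thick, fixed upright on low feet, top edge at 300 mm. Origin: mid thickness and width, bench level. Own x points out of its back: the face with the hook looks along -x (face plane x = -8 mm); y along the board, z up. Also fixed on the face, below 235 mm and out to 25 mm: pliers at y -126 mm, a hex key at y 110 to 145 mm.
- hook_pin (a point): Point of the board on the hook's vertical hinge axis, 40 mm out from the face, 275 mm up: the NOMINAL height of the bar's centre line. Axes as the board's. True in plan, but the hook's clip may sit up to 16 mm higher or lower (tight, it does not move in use) and no reading tells it: feel or look for the bar. Hinge barrel and clip reach 8 mm above the bar centre.
- hook (a joint): Hook angle about its upright pin, rad. 0: folded, bar along the board's own -y, parallel to the face; it opens away from the face to a hard stop at 1.571, bar along own -x. At angle a the bar points along (-sin a, -cos a, 0) in board axes. Stiff (0.12 N m friction), stays where left. Folded, there is a free gap of 35 mm between bar and face, open from above.
- bar_end (a point): Point of the board at the nominal place of the hook's outer end when open: 118 mm out from hook_pin along own -x (same unknown height error). The bar: round steel, 10 mm thick, level, its axis meeting the pin axis; blunt flat end button, 16 mm across, 110 to 118 mm from the pin, its centre 3 mm above the bar's (5 below to 11 above bar centre). Round collar, 24 mm across, 41 to 45 mm from the pin.
- mallet: Wooden mallet standing on its head, handle straight up, loose, about 0.3 to 0.52 kg. Origin: centre of its underside; own z up along the handle, x along the axis of the hanging slot, y along the head. Head 62 (x) by 110 (y) by 66 mm high; handle 18 mm thick (x), 36 mm wide (y), top end at 235 mm. Alike when turned half round.
- mallet_slot (a point): Centre of the slot that goes through the handle's 18 mm thickness along own x, 201 mm above the mallet's underside, 34 mm below the handle's top. The slot is 20 mm wide (y) and 20 mm high (z). Axes as the mallet's.
- tackle_box: Bystander: closed clear plastic tackle box with two flip latches, 120 x 200 x 45 mm high, origin under its centre.
- peg_a: Bystander: small beech shelf peg standing on its 22 mm flange, 45 mm high, origin under its centre.
- peg_b: Bystander: a second such shelf peg.
- hex_key: Bystander: L-shaped steel hex key lying flat, 95 x 35 mm, 8 mm thick.
- jar: Bystander: closed glass jar, 60 mm across, 70 mm high, origin under its centre.
- screwdriver: Bystander: screwdriver lying on the bench, about 200 mm long.
- tape_measure: Bystander: grey tape measure standing on its edge, 62 x 34 x 58 mm high, origin under its centre.
Not all that is in view belongs to the job. What is meant by the mallet is not green or purple, and is the larger of those in its own colour.

How it is judged:
On the way, in this order (a step that is already met when the one before it is completed fails the run):
1. the hook is swung out to its stop, with the mallet still standing where it was (value of joint hook above 1.47 rad and distance of mallet from where it was at the start of the episode below 0.03 m), for 0.2 s.
2. the mallet's slot is over the open hook bar (value of joint hook above 1.4 rad and x of mallet_slot in the frame of hook_pin between -0.098 and -0.04 m and y of mallet_slot in the frame of hook_pin between -0.014 and 0.014 m and z of mallet_slot in the frame of hook_pin between -0.033 and 0.026 m), for 0.2 s.
At the end, for the whole second after the job is handed in: The hook is out at its stop (within 0.12 rad). The mallet hangs at rest and upright (handle up, within 0.12 rad of plumb) with the hook bar through its slot, its weight on the hook, its handle against the collar (within about 12 mm) and its head clear of the bench, let go of (value of joint hook above 1.45 rad and x of mallet_slot in the frame of hook_pin between -0.066 and -0.046 m and y of mallet_slot in the frame of hook_pin between -0.014 and 0.014 m and z of mallet_slot in the frame of hook_pin between -0.033 and 0.026 m and angle between mallet's own z axis and vertical below 0.12 rad and height (world z) of mallet above 0.03 m and contact force between mallet and board above 2 N and linear speed of mallet below 0.04 m/s and angular speed of mallet below 0.3 rad/s); the robot touches nothing.
It fails at once if the mallet is pressed on the hook or board with more than 15 N (contact force between mallet and board above 15 N).
It fails at once if the mallet is tipped over (angle between mallet's own z axis and vertical above 0.6 rad).
It fails at once if another thing on the bench is moved by more than 30 mm (distance of any of tackle_box, peg_a, peg_b, hex_key, jar, screwdriver, tape_measure from where it was at the start of the episode above 0.03 m).
It also fails if it takes over 72 s, if anything falls off the work surface, if the arm or the gripper's body presses on something with over 40 N, if the wrist force passes 120 N, or if a joint passes its speed limit or range.

## Robot

A 6-joint arm with a two-finger parallel gripper is mounted at the origin on the work surface. World frame = base frame: x ahead of the robot, y to its left, z up, the work surface at z = 0. Lengths are in m, angles in rad, forces in N, time in s.
With the tool pointing down it reaches from about 0.35 to 0.975 m from the base axis. Payload 4.9 kg.
Tool frame: the origin (TCP) lies on the centre line of the jaws, within the pads' length; the fingertips stand 14 mm ahead of it and the grasp point (between the pads) lies 5 mm behind it; z points along the fingers, y is the line along which they close (so a half turn about z gives the same grasp; the last joint's range is limited). The gripper opens to 85 mm and grips with 20 to 120 N. Pads are 22 mm wide; open, the fingers measure 114 mm over their backs; the gripper's body (76 mm by 85 mm) begins 54 mm behind the grasp point. The pads swing forward as they close: fully open they stand 13 mm farther back than shut.
Start: joints at [-1.265, 0.053, 1.613, -0, 1.476, -0.119], TCP at [0.258, -0.569, 0.245] pointing down, gripper open.
Joint ranges: [-3.01, 3.01], [-1.01, 2.22], [0.06, 2.58], [-1.02, 4.17], [0.09, 2.62], [-3.14, 3.14]. Speed limits (rad/s): [2.57, 2.57, 3.14, 3.14, 3.14, 3.14].

## Interface

Orientations are given as a unit quaternion [w, x, y, z].
In Python, from plant import * gives the robot as it stands.
- The arm moves only by the tool send_rows, never from a script. Its argument "steps" is a list of rows, each an object with "translation": the shift along the tool's x, y, z in cm, a list of three; "delta_rot": the turn, a rotation vector about the tool's x, y, z in rad, a list of three; "jaw": the finger opening in cm, from 0 to 8.54. In form: [{"translation": [dx, dy, dz], "delta_rot": [rx, ry, rz], "jaw": jaw}, ...]. A call has exactly 8 rows; each row is the pose to reach, as a shift and turn from the pose commanded when the call began, along the tool's axes at that moment; what a row does not reach only later rows make up. A row lasts 1/10 s, in which the tool goes at most 50 mm and 8.59 degrees, less where a joint would pass 70% of its speed; a pose out of reach is approached as far as the arm can. A call with a gripper value outside its range is refused whole. The fingers move at their own pace and stop on an object; the grip force is fixed at half the most. Time passes only in rows, so rows that repeat a pose let the fingers close, or fill a call up. It gives the time, the measured TCP pose, the force, the opening and the grip force at its end, in the units of the state.
- state(): the state, without advancing time (a new reading comes with each control period).
- grab_frame(name): name is "scene" or "side" or "wrist"; returns a dict with "pixels" (384x512x3 uint8, blue, green, red), "range_z" (384x512 float32, m along the optical axis (not along the pixel's ray), 0 where there is no reading), "fx", "fy", "cx", "cy" (pixels), "dist" ([k1, k2, p1, p2, k3] as OpenCV has them; the pictures are not rectified), "rvec" (rotation vector, rad) and "tvec" (3), from world to camera coordinates, as OpenCV has them. Camera axes: x right, y down, z forward; pixel columns grow to the right and rows downward; lengths in m; the calibration is good to about 2 mm. A picture is of the moment at which its call begins.
- job_done(): hands the job in; it is judged then, once.
The state is a dict: "time": time; "joint_pos": joint angles; "joint_vel": joint speeds; "joint_efforts": joint torques, N m; "tool_pos": TCP position; "tool_rot": TCP orientation; "contact_force": force on the tool from outside, world axes, zero at the start; "ft_torque": the same for the moment, N m; "gripper_width": opening from 0.0 (shut) to 1.0 (fully open); "grasp_force": force on a finger pad.
Only numpy, scipy, OpenCV 4.12 (cv2) and the standard library are available. Lean on these libraries where they do the work, as an engineer would, in place of code of your own. Each camera call takes 0.05 s, during which the arm holds its last target. There are 200 camera calls.

## Working session

There is one attempt and no reset: what is moved stays moved. The work goes in short steps, Python scripts to look and compute and a tool call to move; the robot and the scene stay as the last step left them, time stands still between calls to the robot, and variables do not carry over. Pictures are saved under pics/ and viewed, at most 10 in all, crops included, and the job is handed in when it is done.

Besides the shell and the picture viewer there is one more tool, called after "Emit:" as name([rows], argument=value, ...), one row to a line, values as JSON. send_rows: Moves the arm, as the interface text tells. Its arguments: {"type":"object","properties":{"steps":{"type":"array","items":{"type":"object","properties":{"translation":{"type":"array","items":{"type":"number"}},"delta_rot":{"type":"array","items":{"type":"number"}},"jaw":{"type":"number"}}}}},"required":["steps"]}

```bash
mkdir -p pics; ls; python3 - <<'E'
from plant import *
import cv2,numpy as np
s=state();print(s)
for n in ["scene","side","wrist"]:
    f=grab_frame(n);cv2.imwrite(f"pics/{n}0.png",f["pixels"]);np.savez(f"{n}0.npz",**f)
    R=cv2.Rodrigues(np.array(f["rvec"]))[0];print(n,-R.T@np.array(f["tvec"]),R[2],f["fx"],f["dist"])
E
python3 -c "
import cv2,numpy as np
a=cv2.imread('pics/scene0.png');b=cv2.imread('pics/side0.png');cv2.imwrite('pics/b.png',cv2.resize(np.hstack([a,b]),(800,300)))"
```

```text
pics
{'time': 0.0, 'joint_pos': array([-1.26503301e+00,  5.33859636e-02,  1.61427614e+00,  1.23353987e-05,
        1.47600336e+00, -1.18977819e-01]), 'joint_vel': array([ 0.00035901, -0.00127421, -0.00122122,  0.00039741, -0.0001607 ,
       -0.00166033]), 'joint_efforts': array([-7.40398336e-04, -3.93680727e+01, -3.70175135e+01, -1.03973409e-04,
        7.09867571e-03,  2.81515935e-05]), 'tool_pos': array([ 0.25739103, -0.56889459,  0.24405562]), 'tool_rot': array([-1.03246086e-03,  9.77533598e-01,  2.10777109e-01, -9.05394085e-05]), 'contact_force': array([-0.19917349,  0.36275147,  0.11114531]), 'ft_torque': array([-0.00285078,  0.03270285, -0.06131643]), 'grasp_force': 0.0, 'gripper_width': 0.9967960603789201}
scene [1.1635282  0.59465368 0.79362035] [-0.61615085 -0.57604907 -0.53714579] 426.8691977358126 [-0.13899225  0.          0.          0.          0.        ]
side [ 0.30249561 -1.09841677  0.99058782] [ 0.11513265  0.77427253 -0.62229135] 495.67833657178653 [-0.09160124  0.          0.          0.          0.        ]
wrist [ 0.31982123 -0.54203192  0.37126824] [-0.24538675 -0.10853894 -0.96332997] 316.2603252094274 [-0.04090209  0.          0.          0.          0.        ]
```

View pics/scene0.png

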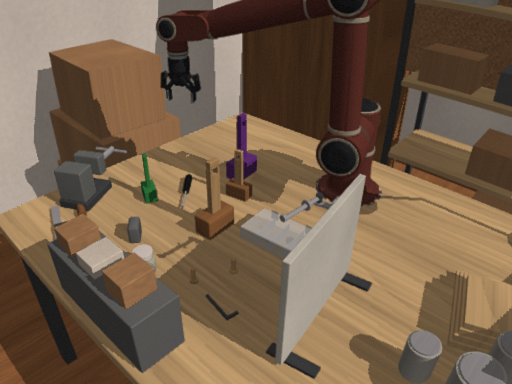

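View pics/side0.png

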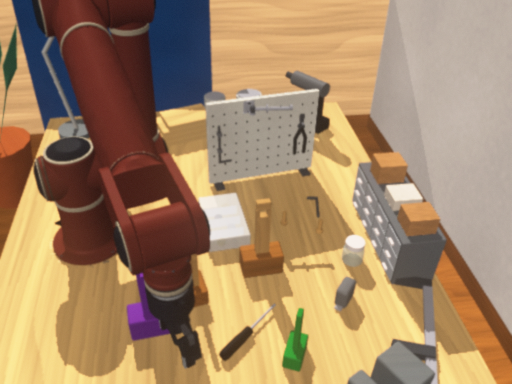

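The scene view shows the larger brown mallet at about (212,200), with the board edge at (320,270). In the side view the mallet is at (263,240). The board face spans (207–318, 95–185), with the hook pin near (250,106) and the bar running right to about (293,107).

```bash
cat > h.py <<'E'
import cv2,numpy as np
def cloud(f):
    K=np.array([[f["fx"],0,f["cx"]],[0,f["fy"],f["cy"]],[0,0,1]],float)
    R=cv2.Rodrigues(np.array(f["rvec"],float))[0];t=np.array(f["tvec"],float).ravel()
    v,u=np.mgrid[0:384,0:512];p=np.stack([u.ravel(),v.ravel()],1).astype(float)
    n=cv2.undistortPoints(p[:,None],K,np.array(f["dist"],float))[:,0]
    z=np.array(f["range_z"]).ravel().astype(float);P=(np.c_[n*z[:,None],z]-t)@R
    P[z<=0]=np.nan
    return P.reshape(384,512,3)
def proj(f,P):
    K=np.array([[f["fx"],0,f["cx"]],[0,f["fy"],f["cy"]],[0,0,1]],float)
    return cv2.projectPoints(np.atleast_2d(P).astype(float),np.array(f["rvec"],float),np.array(f["tvec"],float),K,np.array(f["dist"],float))[0][:,0]
E
python3 - <<'E'
from h import *
for n in ["scene","side"]:
    f=np.load(n+"0.npz");C=cloud(f);I=f["pixels"];hsv=cv2.cvtColor(I,cv2.COLOR_BGR2HSV)
    f2=C[...,2]
    print(n,'bench z',np.nanmedian(f2[300:320,100:110]) )
    # mallet
    box=(slice(150,240),slice(190,240)) if n=="scene" else (slice(195,278),slice(235,288))
    c=C[box].reshape(-1,3);c=c[c[:,2]>0.02]
    top=c[(c[:,2]>.09)&(c[:,2]<.26)];hd=c[(c[:,2]<.075)&(c[:,2]>.055)]
    for nm,q in(("handle",top),("tophandle",c[(c[:,2]>.228)&(c[:,2]<.25)]),("headtop",hd)):
        q=q[np.all(np.abs(q-np.median(q,0))<.09,1)]
        r=cv2.minAreaRect((q[:,:2]*1000).astype(np.float32));print(nm,len(q),q.mean(0),r,q.max(0)[2])
    # board
    if n=="side":
        b=C[95:180,208:318].reshape(-1,3);b=b[(b[:,2]>.05)]
        m=np.median(b,0);b=b[np.abs(b[:,1]-m[1])<.15]
        for _ in range(6):
            A=np.c_[b[:,0],np.ones(len(b))];k=np.linalg.lstsq(A,b[:,1],rcond=None)[0];r=b[:,1]-A@k;b=b[np.abs(r)<max(.006,1.5*r.std())]
        print("face y=kx+c",k,len(b),r.std(),b.min(0),b.max(0))
        np.save("face.npy",k)
        full=C[80:200,190:335].reshape(-1,3);r=full[:,1]-(full[:,0]*k[0]+k[1])
        q=full[(r>-.075)&(r<-.012)&(full[:,2]>.24)&(full[:,2]<.33)]
        r=q[:,1]-(q[:,0]*k[0]+k[1])
        for a,d in sorted(zip(q.tolist(),r),key=lambda z:z[0][0]):print(np.round(a,4),round(d,4))
cv2.imwrite('pics/c.png',np.hstack([cv2.resize(np.load('side0.npz')["pixels"][85:195,195:330],None,fx=5,fy=5,interpolation=2)]))
E
```

```text
scene bench z 0.12110481914536574
handle 618 [ 0.4821387  -0.16882856  0.16763739] ((478.19281005859375, -174.0398406982422), (41.17448806762695, 25.644325256347656), 8.736607551574707) 0.23782080189605637
tophandle 60 [ 0.4804532  -0.17087775  0.23366238] ((478.2734069824219, -172.50730895996094), (35.739662170410156, 18.92998695373535), 4.925008773803711) 0.23782080189605637
headtop 451 [ 0.48881826 -0.16387984  0.0646482 ] ((479.0479736328125, -172.01617431640625), (113.10950469970703, 62.88320541381836), 2.145090103149414) 0.0749766769082724
side bench z -0.0006813522944637009
handle 716 [ 0.47129318 -0.18272668  0.1693219 ] ((472.3374328613281, -176.82957458496094), (37.18043518066406, 26.39314842224121), 2.959843397140503) 0.23830459059719358
tophandle 92 [ 0.47191094 -0.17875487  0.23349999] ((472.4125061035156, -176.7681121826172), (35.72240447998047, 23.95029067993164), 7.951464653015137) 0.23830459059719358
headtop 670 [ 0.46986723 -0.18574117  0.06496563] ((472.0899353027344, -178.8336181640625), (110.3046646118164, 65.54781341552734), 4.7595953941345215) 0.074349917557051
[... 5678 characters left out ...]
1779 0.2898] -0.0668
[0.5974 0.1857 0.2889] -0.0593
[0.5988 0.1773 0.2866] -0.0679
[0.5991 0.1803 0.2917] -0.065
[0.5996 0.1813 0.2878] -0.064
[0.6016 0.177  0.29  ] -0.0687
[0.6019 0.1774 0.2864] -0.0683
[0.6021 0.1799 0.2917] -0.0658
[0.6042 0.1752 0.2908] -0.0709
[0.6046 0.1777 0.2927] -0.0684
[0.6057 0.1809 0.2843] -0.0654
[0.606  0.1845 0.2924] -0.0619
[0.6065 0.1715 0.2893] -0.0749
[0.6069 0.1738 0.2914] -0.0727
[0.6072 0.178  0.299 ] -0.0685
[0.6081 0.1808 0.2942] -0.0659
[0.6094 0.1743 0.3009] -0.0726
[0.6099 0.1739 0.2911] -0.0731
[0.6101 0.1754 0.2936] -0.0716
[0.6106 0.1784 0.2953] -0.0687
[0.6126 0.1726 0.2917] -0.0748
[0.6134 0.1767 0.2927] -0.0708
[0.6145 0.1831 0.2959] -0.0645
```

View pics/c.png

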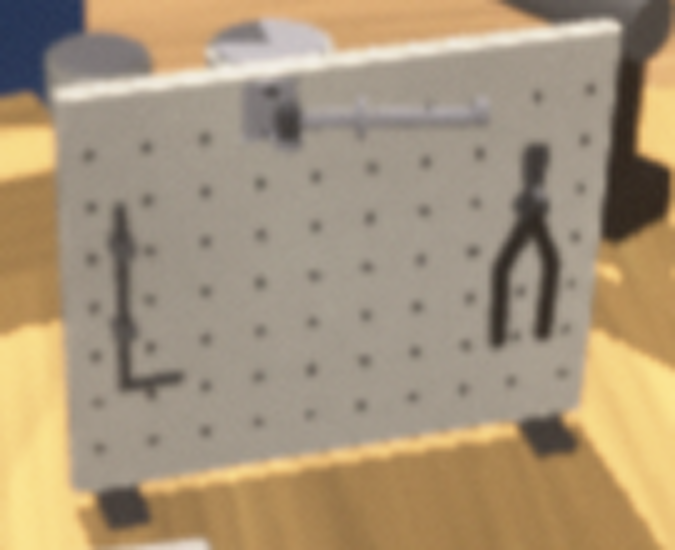

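```bash
cat >> h.py <<'E'
from scipy.spatial.transform import Rotation as Ro
def shift(p,yaw):
    "tool-frame shift (cm) and turn to world TCP p, tool down, tool x at yaw"
    from plant import state
    s=state();q=s["tool_rot"];R=Ro.from_quat([q[1],q[2],q[3],q[0]])
    T=Ro.from_matrix(np.array([[np.cos(yaw),np.sin(yaw),0],[np.sin(yaw),-np.cos(yaw),0],[0,0,-1]]))
    print("t",np.round(s["time"],2),"pos",np.round(s["tool_pos"],4),"cm",np.round(100*R.inv().apply(np.array(p)-s["tool_pos"]),2),"rot",np.round((R.inv()*T).as_rotvec(),3),"F",np.round(s["contact_force"],1))
E
python3 - <<'E'
from h import *
shift([.30,-.25,.42],np.pi/2)
shift([.579,.216,.42],np.pi/2)
# refined board/bar/mallet estimates
f=np.load("side0.npz");C=cloud(f)
k=np.load("face.npy");r=C[...,1]-(C[...,0]*k[0]+k[1])
m=(r>-.08)&(r<-.035)&(C[...,2]>.27)&(C[...,2]<.31)
P=C[m];b=P[(P[:,0]>.545)&(P[:,0]<.60)];print(len(b),np.polyfit(b[:,0],b[:,1],1),np.median(b,0),b[:,2].std())
F=C[90:190,200:325].reshape(-1,3);rr=F[:,1]-(F[:,0]*k[0]+k[1]);F=F[(abs(rr)<.006)&(F[:,2]>.1)]
for z in(.12,.16,.2,.24,.28):
    g=F[abs(F[:,2]-z)<.02];print(z,g[:,0].min(),g[:,0].max(),np.polyfit(g[:,0],g[:,1],1))
for n,u,v in(("scene",(190,240),(150,240)),("side",(235,288),(195,278))):
    f=np.load(n+"0.npz");c=cloud(f)[v[0]:v[1],u[0]:u[1]].reshape(-1,3)
    t=c[(c[:,2]>.23)&(c[:,2]<.245)];print(n,t.mean(0),t.min(0),t.max(0))
E
```

```text
t 0.15 pos [ 0.2574 -0.569   0.2443] cm [ 17.03 -27.34 -17.52] rot [-1.000e-03 -1.000e-03 -1.146e+00] F [0.1 0.3 0.8]
t 0.15 pos [ 0.2574 -0.569   0.2443] cm [ 61.65 -58.3  -17.46] rot [-1.000e-03 -1.000e-03 -1.146e+00] F [0.1 0.3 0.8]
72 [-0.07149142  0.22060166] [0.57011606 0.18015533 0.28908808] 0.0030752272232915483
0.12 0.3607091485746244 0.7166500168511546 [0.16105591 0.14928707]
0.16 0.3598066225956682 0.7167948310873745 [0.1582485  0.15070153]
0.2 0.3605217758506646 0.7171760092460068 [0.157414   0.15128263]
0.24 0.3597066392986118 0.7170395449313097 [0.15496228 0.15221267]
0.28 0.3589174179269381 0.717278656484799 [0.16099516 0.1486108 ]
scene [ 0.47946941 -0.17110714  0.23421192] [ 0.46051237 -0.18290949  0.23003878] [ 0.49588113 -0.16219799  0.2378208 ]
side [ 0.47203233 -0.1782101   0.23398797] [ 0.45475296 -0.18845213  0.2302708 ] [ 0.49005562 -0.16298543  0.23830459]
```

Emit:
send_rows([
  {"translation":[2,-3,-5],"delta_rot":[0,0,-0.14],"jaw":0},
  {"translation":[4,-6,-9],"delta_rot":[0,0,-0.28],"jaw":0},
  {"translation":[8,-9,-12],"delta_rot":[0,0,-0.43],"jaw":0},
  {"translation":[11,-12,-14],"delta_rot":[0,0,-0.57],"jaw":0},
  {"translation":[14,-15,-16],"delta_rot":[0,0,-0.72],"jaw":0},
  {"translation":[17,-18,-17.5],"delta_rot":[0,0,-0.86],"jaw":0},
  {"translation":[20,-21,-17.5],"delta_rot":[0,0,-1.0],"jaw":0},
  {"translation":[23.5,-24,-17.5],"delta_rot":[0,0,-1.146],"jaw":0},
])

```text
time: 0.95
tool_pos: [0.373, -0.2522, 0.4217]
tool_rot: [0.001, 0.705, 0.709, 0.0]
contact_force: [0.9, -0.5, -0.2]
gripper_width: -0.005
grasp_force: 0.0
```

```bash
python3 -c "
from h import *
shift([.579,.216,.40],np.pi/2)
from plant import *
print(state()['joint_pos'])"
```

```text
t 0.95 pos [ 0.373  -0.2522  0.4217] cm [46.73 20.83  2.13] rot [0.002 0.002 0.005] F [ 0.9 -0.5 -0.2]
[-7.60173246e-01 -4.13055510e-01  1.73300830e+00  1.31651154e-04
  1.81880569e+00 -7.65139858e-01]
```

Emit:
send_rows([
  {"translation":[4,2,0],"delta_rot":[0,0,0],"jaw":0},
  {"translation":[8,4,0],"delta_rot":[0,0,0],"jaw":0},
  {"translation":[12,6,0],"delta_rot":[0,0,0],"jaw":0},
  {"translation":[16,8,0],"delta_rot":[0,0,0],"jaw":0},
  {"translation":[20,10,0],"delta_rot":[0,0,0],"jaw":0},
  {"translation":[24,12,0],"delta_rot":[0,0,0],"jaw":0},
  {"translation":[27,13,0],"delta_rot":[0,0,0],"jaw":0},
  {"translation":[28,13.4,0],"delta_rot":[0,0,0],"jaw":0},
])

```text
time: 1.75
tool_pos: [0.5071, 0.0286, 0.4196]
tool_rot: [-0.001, 0.706, 0.708, -0.0]
contact_force: [-0.2, -0.3, -0.3]
gripper_width: 0.0
grasp_force: 0.0
```

```bash
python3 -c "
from h import *
from plant import *
f=grab_frame('wrist');np.savez('w1.npz',**f);cv2.imwrite('pics/w1.png',f['pixels'])
shift([.579,.216,.40],np.pi/2)
print(state()['joint_pos'])
I=f['pixels'].copy()
pin=np.array([.494,.188]);Xb=np.array([-.156,.9877]);Yb=np.array([-.9877,-.156])
for L in (0,.043,.085,.114):
  p=pin+L*np.array([1,-.05]); print(L,proj(f,[[*p,.286]]))
"
```

```text
t 1.8 pos [0.5072 0.0285 0.4196] cm [18.73  7.25  1.97] rot [-0.001 -0.001  0.004] F [-0.9  1.1 -0.4]
[-9.09299357e-02 -2.69395886e-01  1.62600403e+00  7.85655583e-04
  1.78608107e+00 -9.43269982e-02]
0 [[242.71537429 -26.09119557]]
0.043 [[301.41417392 -22.49455468]]
0.085 [[358.20163183 -18.39202642]]
0.114 [[396.84425485 -15.23936476]]
```

View pics/w1.png

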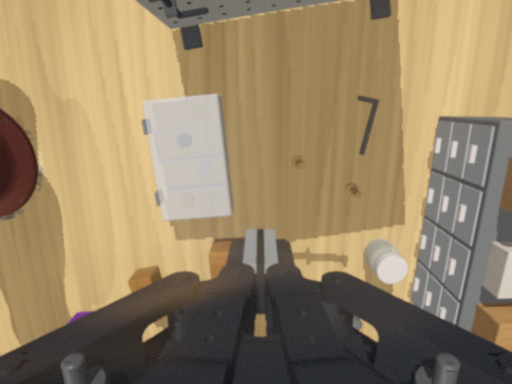

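The wrist view shows the tackle box at (187,157), the board's feet at the top, and the fingertips at (260,245). The hook is still out of frame. Next I move over the gap.

Emit:
send_rows([
  {"translation":[3,2,0],"delta_rot":[0,0,0],"jaw":0},
  {"translation":[7,4,0],"delta_rot":[0,0,0],"jaw":0},
  {"translation":[11,6,0],"delta_rot":[0,0,0],"jaw":0},
  {"translation":[15,7.2,0],"delta_rot":[0,0,0],"jaw":0},
  {"translation":[18,7.2,0],"delta_rot":[0,0,0],"jaw":0},
  {"translation":[18.7,7.2,0],"delta_rot":[0,0,0],"jaw":0},
  {"translation":[18.7,7.2,2],"delta_rot":[0,0,0],"jaw":0},
  {"translation":[18.7,7.2,4],"delta_rot":[0,0,0],"jaw":0},
])

```text
time: 2.6
tool_pos: [0.5792, 0.2116, 0.3809]
tool_rot: [0.001, 0.708, 0.707, 0.001]
contact_force: [0.0, 0.3, -0.4]
gripper_width: 0.001
grasp_force: 0.0
```

```bash
python3 -c "
from h import *
from plant import *
f=grab_frame('side');np.savez('s2.npz',**f)
w=grab_frame('wrist')
I=np.hstack([cv2.resize(f['pixels'][40:190,170:350],(600,500),interpolation=2)[:,:600],])
cv2.imwrite('pics/s2.png',np.hstack([cv2.resize(f['pixels'][60:180,200:330],(400,370)),cv2.resize(w['pixels'],(400,300))[:, :].copy() if 0 else cv2.copyMakeBorder(cv2.resize(w['pixels'],(400,300)),0,70,0,0,0)]))
shift([.579,.216,.28],np.pi/2)
"
```

```text
t 2.7 pos [0.5779 0.211  0.3766] cm [0.52 0.17 9.66] rot [-0.006  0.002 -0.002] F [-0.4 -1.2 -0.8]
```

View pics/s2.png

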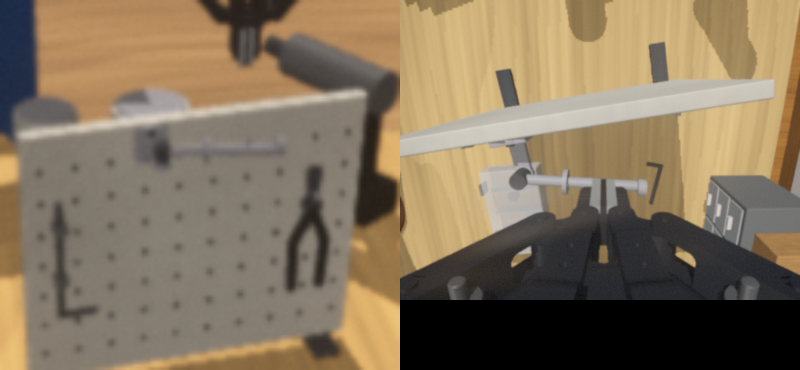

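The wrist view shows the hook from above: pin at (518,179), collar at (565,180), end button at (642,186), and the fingers between the collar and the end. I'll take the wrist depth to fix the bar.

```bash
python3 -c "
from h import *
from plant import *
f=grab_frame('wrist');np.savez('w2.npz',**f);C=cloud(f)
m=(C[...,2]>.255)&(C[...,2]<.32)&(C[...,0]>.47)&(C[...,0]<.63)&(C[...,1]>.155)&(C[...,1]<.215)
v,u=np.nonzero(m);P=C[m]
b=P[((P[:,0]>.545)&(P[:,0]<.56))|((P[:,0]>.51)&(P[:,0]<.53))]
print('bar',len(b),np.polyfit(b[:,0],b[:,1],1),b[:,1].mean(),b[:,0].mean(),np.percentile(b[:,2],[5,50,80,90,97]))
for a in np.arange(.475,.63,.006):
  g=P[(P[:,0]>=a)&(P[:,0]<a+.006)]
  if len(g)>3: print(round(a,3),len(g),np.round(np.percentile(g[:,1],[5,50,95]),4),np.round(np.percentile(g[:,2],[10,90]),4))
m=(C[...,2]>.296)&(C[...,2]<.31)&(C[...,1]>.2)&(C[...,0]<.74);B=C[m];print('boardtop',len(B),np.polyfit(B[:,0],B[:,1],1),np.median(B[:,2]),cv2.minAreaRect((B[:,:2]*1000).astype(np.float32)))
"
```

```text
bar 691 [-0.06054934  0.22163202] 0.18925029654204578 0.5347989673932518 [0.28718498 0.29181266 0.29268602 0.29313125 0.29381729]
0.487 143 [0.1893 0.206  0.2143] [0.276 0.295]
0.493 358 [0.1846 0.1974 0.2131] [0.2763 0.2962]
0.499 447 [0.1843 0.1974 0.2133] [0.2761 0.2962]
0.505 272 [0.1863 0.1933 0.2031] [0.2743 0.2957]
0.511 109 [0.186  0.191  0.1938] [0.2885 0.2933]
0.517 114 [0.1849 0.1902 0.1932] [0.2892 0.293 ]
0.523 104 [0.1852 0.1899 0.1924] [0.289  0.2928]
0.529 105 [0.1841 0.1893 0.1921] [0.2893 0.2929]
0.535 94 [0.1841 0.1891 0.1918] [0.2889 0.2935]
0.541 282 [0.1786 0.1904 0.1983] [0.2877 0.2996]
0.547 111 [0.183  0.1879 0.191 ] [0.2888 0.293 ]
0.553 115 [0.1828 0.1878 0.1907] [0.2892 0.2932]
0.559 100 [0.1841 0.188  0.1904] [0.289  0.2933]
0.565 33 [0.1845 0.1885 0.19  ] [0.2879 0.293 ]
0.571 8 [0.1892 0.1896 0.1901] [0.2864 0.2884]
0.583 15 [0.1842 0.1876 0.1887] [0.2876 0.2924]
0.589 73 [0.1841 0.1867 0.1885] [0.2888 0.2931]
0.595 101 [0.1811 0.1857 0.1881] [0.289  0.2931]
0.601 112 [0.1798 0.1848 0.1876] [0.289  0.2931]
0.607 174 [0.1777 0.1849 0.1899] [0.2904 0.2984]
0.613 121 [0.1781 0.186  0.1897] [0.2922 0.2987]
boardtop 11804 [0.15967679 0.15832226] 0.2984017796603472 ((556.648681640625, 244.7780303955078), (329.5631408691406, 21.033397674560547), 9.052021980285645)
```

Emit:
send_rows([
  {"translation":[0.6,0.9,1],"delta_rot":[0,0,0],"jaw":0},
  {"translation":[0.6,0.9,3],"delta_rot":[0,0,0],"jaw":0},
  {"translation":[0.6,0.9,5],"delta_rot":[0,0,0],"jaw":0},
  {"translation":[0.6,0.9,7],"delta_rot":[0,0,0],"jaw":0},
  {"translation":[0.6,0.9,8.5],"delta_rot":[0,0,0],"jaw":0},
  {"translation":[0.6,0.9,10],"delta_rot":[0,0,0],"jaw":0},
  {"translation":[0.6,0.9,10],"delta_rot":[0,0,0],"jaw":0},
  {"translation":[0.6,0.9,10],"delta_rot":[0,0,0],"jaw":0},
])

```text
time: 3.55
tool_pos: [0.588, 0.2191, 0.2806]
tool_rot: [0.0, 0.707, 0.707, 0.0]
contact_force: [1.1, -0.2, 0.8]
gripper_width: -0.0
grasp_force: 0.0
```

```bash
python3 -c "
from h import *
pin=np.array([.501,.1897])
for a in list(np.linspace(.25,1.45,14))+[1.571]:
  th=.158-a;d=np.array([np.cos(th),np.sin(th)]);n=np.array([-d[1],d[0]])
  c=pin+.085*d+(.005+.011*abs(d[0])+.0145*abs(d[1]))*n
  print(round(a,2),end=' ');shift([*c,.275],np.pi/2)
"
```

```text
0.25 t 3.55 pos [0.588  0.2191 0.2806] cm [-2.   -0.08  0.56] rot [ 0. -0. -0.] F [ 1.1 -0.2  0.8]
0.34 t 3.55 pos [0.588  0.2191 0.2806] cm [-2.68 -0.01  0.56] rot [ 0. -0. -0.] F [ 1.1 -0.2  0.8]
0.43 t 3.55 pos [0.588  0.2191 0.2806] cm [-3.38  0.01  0.56] rot [ 0. -0. -0.] F [ 1.1 -0.2  0.8]
0.53 t 3.55 pos [0.588  0.2191 0.2806] cm [-4.09 -0.04  0.56] rot [ 0. -0. -0.] F [ 1.1 -0.2  0.8]
0.62 t 3.55 pos [0.588  0.2191 0.2806] cm [-4.81 -0.14  0.56] rot [ 0. -0. -0.] F [ 1.1 -0.2  0.8]
0.71 t 3.55 pos [0.588  0.2191 0.2806] cm [-5.54 -0.32  0.56] rot [ 0. -0. -0.] F [ 1.1 -0.2  0.8]
0.8 t 3.55 pos [0.588  0.2191 0.2806] cm [-6.26 -0.56  0.56] rot [ 0. -0. -0.] F [ 1.1 -0.2  0.8]
0.9 t 3.55 pos [0.588  0.2191 0.2806] cm [-6.96 -0.88  0.56] rot [ 0. -0. -0.] F [ 1.1 -0.2  0.8]
0.99 t 3.55 pos [0.588  0.2191 0.2806] cm [-7.65 -1.26  0.56] rot [ 0. -0. -0.] F [ 1.1 -0.2  0.8]
1.08 t 3.55 pos [0.588  0.2191 0.2806] cm [-8.31 -1.72  0.56] rot [ 0. -0. -0.] F [ 1.1 -0.2  0.8]
1.17 t 3.55 pos [0.588  0.2191 0.2806] cm [-8.94 -2.26  0.56] rot [ 0. -0. -0.] F [ 1.1 -0.2  0.8]
1.27 t 3.55 pos [0.588  0.2191 0.2806] cm [-9.52 -2.86  0.56] rot [ 0. -0. -0.] F [ 1.1 -0.2  0.8]
1.36 t 3.55 pos [0.588  0.2191 0.2806] cm [-10.04  -3.52   0.56] rot [ 0. -0. -0.] F [ 1.1 -0.2  0.8]
1.45 t 3.55 pos [0.588  0.2191 0.2806] cm [-10.51  -4.25   0.56] rot [ 0. -0. -0.] F [ 1.1 -0.2  0.8]
1.57 t 3.55 pos [0.588  0.2191 0.2806] cm [-11.    -5.29   0.56] rot [ 0. -0. -0.] F [ 1.1 -0.2  0.8]
```

Emit:
send_rows([
  {"translation":[-1.4,-0.1,0.5],"delta_rot":[0,0,0],"jaw":0},
  {"translation":[-2,-0.1,0.5],"delta_rot":[0,0,0],"jaw":0},
  {"translation":[-2.7,0,0.5],"delta_rot":[0,0,0],"jaw":0},
  {"translation":[-3.4,0,0.5],"delta_rot":[0,0,0],"jaw":0},
  {"translation":[-4.1,0,0.5],"delta_rot":[0,0,0],"jaw":0},
  {"translation":[-4.8,-0.15,0.5],"delta_rot":[0,0,0],"jaw":0},
  {"translation":[-5.5,-0.3,0.5],"delta_rot":[0,0,0],"jaw":0},
  {"translation":[-5.5,-0.3,0.5],"delta_rot":[0,0,0],"jaw":0},
])

```text
time: 4.35
tool_pos: [0.5847, 0.163, 0.2754]
tool_rot: [0.0, 0.707, 0.707, -0.0]
contact_force: [1.4, 0.5, -0.5]
gripper_width: 0.0
grasp_force: 0.0
```

Emit:
send_rows([
  {"translation":[-0.7,-0.25,0],"delta_rot":[0,0,0],"jaw":0},
  {"translation":[-1.4,-0.6,0],"delta_rot":[0,0,0],"jaw":0},
  {"translation":[-2.1,-1,0],"delta_rot":[0,0,0],"jaw":0},
  {"translation":[-2.8,-1.4,0],"delta_rot":[0,0,0],"jaw":0},
  {"translation":[-3.4,-1.95,0],"delta_rot":[0,0,0],"jaw":0},
  {"translation":[-4,-2.55,0],"delta_rot":[0,0,0],"jaw":0},
  {"translation":[-4.5,-3.2,0],"delta_rot":[0,0,0],"jaw":0},
  {"translation":[-4.5,-3.2,0],"delta_rot":[0,0,0],"jaw":0},
])

```text
time: 5.15
tool_pos: [0.5521, 0.1182, 0.2754]
tool_rot: [0.0, 0.707, 0.707, -0.0]
contact_force: [-0.2, -0.5, 0.1]
gripper_width: -0.002
grasp_force: 0.0
```

```bash
cat > bar.py <<'E'
from h import *
from plant import *
f=grab_frame('wrist');C=cloud(f);pin=np.array([.501,.1897])
m=(C[...,2]>.275)&(C[...,2]<.305)&(C[...,0]>.49)&(C[...,0]<.60)&(C[...,1]>.06)&(C[...,1]<.145)
P=C[m];k=np.polyfit(P[:,1],P[:,0],1);r=P[:,0]-np.polyval(k,P[:,1]);P=P[abs(r)<.006];k=np.polyfit(P[:,1],P[:,0],1)
print(len(P),'x=k*y+c',k,'hook angle',np.arctan2(-k[0],1) and .158+np.pi/2-np.arctan(-k[0])-0 if 0 else .158+np.arctan2(1,-k[0]),'ytip',P[:,1].min(),'z',np.percentile(P[:,2],[50,80,95]))
print('x at y=.12',np.polyval(k,.12),'vs pin line',pin[0]+.157/.988*(.1897-.12))
pin=pin;shift([.535,.109,.275],np.pi/2)
cv2.imwrite('pics/w3.png',f['pixels'])
E
python3 bar.py
```

```text
1058 x=k*y+c [-1.19135327  0.6928175 ] hook angle 0.8562971372100872 ytip 0.11142254331521503 z [0.29169187 0.29758531 0.3038687 ]
x at y=.12 0.5498551040958262 vs pin line 0.5120758097165992
t 5.2 pos [0.5523 0.1184 0.2754] cm [-0.95 -1.73  0.04] rot [-0.     0.001 -0.001] F [0.5 0.4 0.3]
```

View pics/w3.png

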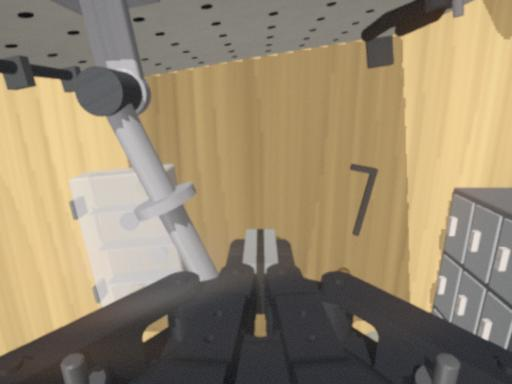

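The pin is at (112,90) and the collar at (165,200). The bar follows the fingers and is most of the way out, so I keep pushing.

Emit:
send_rows([
  {"translation":[-0.3,-0.4,0],"delta_rot":[0,0,0],"jaw":0},
  {"translation":[-0.5,-0.8,0],"delta_rot":[0,0,0],"jaw":0},
  {"translation":[-0.7,-1.1,0],"delta_rot":[0,0,0],"jaw":0},
  {"translation":[-0.8,-1.3,0],"delta_rot":[0,0,0],"jaw":0},
  {"translation":[-0.9,-1.5,0],"delta_rot":[0,0,0],"jaw":0},
  {"translation":[-0.9,-1.6,0],"delta_rot":[0,0,0],"jaw":0},
  {"translation":[-0.9,-1.65,0],"delta_rot":[0,0,0],"jaw":0},
  {"translation":[-0.9,-1.7,0],"delta_rot":[0,0,0],"jaw":0},
])

```text
time: 6.0
tool_pos: [0.5359, 0.1098, 0.2754]
tool_rot: [0.0, 0.707, 0.707, -0.0]
contact_force: [2.3, -0.6, 0.7]
gripper_width: -0.0
grasp_force: 0.7
```

Emit:
send_rows([
  {"translation":[0,-0.05,0],"delta_rot":[0,0,0],"jaw":0},
  {"translation":[0,-0.1,0],"delta_rot":[0,0,0],"jaw":0},
  {"translation":[0,-0.15,0],"delta_rot":[0,0,0],"jaw":0},
  {"translation":[0,-0.2,0],"delta_rot":[0,0,0],"jaw":0},
  {"translation":[0,-0.2,0],"delta_rot":[0,0,0],"jaw":0},
  {"translation":[0,-0.2,0],"delta_rot":[0,0,0],"jaw":0},
  {"translation":[0,-0.2,0],"delta_rot":[0,0,0],"jaw":0},
  {"translation":[0,-0.2,0],"delta_rot":[0,0,0],"jaw":0},
])

```text
time: 6.8
tool_pos: [0.5337, 0.1101, 0.2753]
tool_rot: [-0.0, 0.707, 0.707, -0.0]
contact_force: [0.9, -0.8, -0.5]
gripper_width: -0.003
grasp_force: 0.6
```

```bash
python3 bar.py; python3 -c "
from plant import *; print(state()['contact_force'],state()['tool_pos'])"
```

```text
1901 x=k*y+c [-0.80793556  0.62249355] hook angle 1.049235327335651 ytip 0.09980382270791752 z [0.29236066 0.29739018 0.30382143]
x at y=.12 0.5255412874099749 vs pin line 0.5120758097165992
t 6.85 pos [0.5338 0.1101 0.2753] cm [-0.11  0.12  0.03] rot [-0. -0.  0.] F [ 1.5 -0.3  0.5]
[ 1.54097054 -0.26789239  0.4976844 ] [0.53375372 0.11011812 0.27529291]
```

Emit:
send_rows([
  {"translation":[0,-0.05,0],"delta_rot":[0,0,0],"jaw":0},
  {"translation":[0,-0.1,0],"delta_rot":[0,0,0],"jaw":0},
  {"translation":[0,-0.15,0],"delta_rot":[0,0,0],"jaw":0},
  {"translation":[0,-0.2,0],"delta_rot":[0,0,0],"jaw":0},
  {"translation":[0,-0.25,0],"delta_rot":[0,0,0],"jaw":0},
  {"translation":[0,-0.25,0],"delta_rot":[0,0,0],"jaw":0},
  {"translation":[0,-0.25,0],"delta_rot":[0,0,0],"jaw":0},
  {"translation":[0,-0.25,0],"delta_rot":[0,0,0],"jaw":0},
])

```text
time: 7.65
tool_pos: [0.5314, 0.11, 0.2754]
tool_rot: [0.0, 0.707, 0.707, 0.0]
contact_force: [3.5, -1.1, -0.0]
gripper_width: 0.001
grasp_force: 1.3
```

Emit:
send_rows([
  {"translation":[0,-0.05,0],"delta_rot":[0,0,0],"jaw":0},
  {"translation":[0,-0.1,0],"delta_rot":[0,0,0],"jaw":0},
  {"translation":[0,-0.15,0],"delta_rot":[0,0,0],"jaw":0},
  {"translation":[0,-0.2,0],"delta_rot":[0,0,0],"jaw":0},
  {"translation":[0,-0.2,0],"delta_rot":[0,0,0],"jaw":0},
  {"translation":[0,-0.2,0],"delta_rot":[0,0,0],"jaw":0},
  {"translation":[0,-0.2,0],"delta_rot":[0,0,0],"jaw":0},
  {"translation":[0,-0.2,0],"delta_rot":[0,0,0],"jaw":0},
])

```text
time: 8.45
tool_pos: [0.5308, 0.1099, 0.2756]
tool_rot: [0.002, 0.707, 0.707, 0.002]
contact_force: [8.8, -0.9, -2.5]
gripper_width: 0.001
grasp_force: 4.4
```

Emit:
send_rows([
  {"translation":[0,1,0],"delta_rot":[0,0,0],"jaw":0},
  {"translation":[0,2,-2],"delta_rot":[0,0,0],"jaw":0},
  {"translation":[0,2,-6],"delta_rot":[0,0,0],"jaw":0},
  {"translation":[0,2,-10],"delta_rot":[0,0,0],"jaw":2},
  {"translation":[0,2,-13],"delta_rot":[0,0,0],"jaw":4},
  {"translation":[-1,2,-14],"delta_rot":[0,0,0],"jaw":8.5},
  {"translation":[-1,2,-14],"delta_rot":[0,0,0],"jaw":8.5},
  {"translation":[-1,2,-14],"delta_rot":[0,0,0],"jaw":8.5},
])

```text
time: 9.25
tool_pos: [0.5488, 0.0998, 0.413]
tool_rot: [-0.001, 0.707, 0.707, -0.001]
contact_force: [-0.3, -0.1, -0.3]
gripper_width: 0.847
grasp_force: 0.0
```

```bash
python3 - <<'E'
from h import *
from plant import *
f=grab_frame('wrist');C=cloud(f);np.savez('w4.npz',**f);cv2.imwrite('pics/w4.png',f['pixels'])
m=(C[...,2]>.272)&(C[...,2]<.306)&(C[...,0]>.485)&(C[...,0]<.55)&(C[...,1]>.06)&(C[...,1]<.21)
P=C[m]
for a in np.arange(.06,.20,.006):
  g=P[(P[:,1]>=a)&(P[:,1]<a+.006)]
  if len(g)>3: print(round(a,3),len(g),np.round(np.percentile(g[:,0],[3,50,97]),4),np.round(np.percentile(g[:,2],[10,90,97]),4))
b=P[(P[:,1]<.14)&(P[:,1]>.085)];print(np.polyfit(b[:,1],b[:,0],1))
B=C[(C[...,2]>.296)&(C[...,2]<.304)&(C[...,1]>.2)&(C[...,0]<.74)];print('boardtop',np.polyfit(B[:,0],B[:,1],1),np.median(B[:,2]))
shift([.475,-.175,.33],np.pi/2)
E
```

```text
0.072 104 [0.5116 0.5183 0.5247] [0.2942 0.2987 0.2993]
0.078 142 [0.5109 0.518  0.5241] [0.2907 0.2982 0.2987]
0.084 76 [0.5118 0.5166 0.5205] [0.2898 0.2931 0.2933]
0.09 76 [0.5109 0.5159 0.5192] [0.29   0.2933 0.2939]
0.096 82 [0.5099 0.5147 0.5184] [0.2898 0.2931 0.2935]
0.102 82 [0.5089 0.514  0.5176] [0.29   0.2934 0.2938]
0.108 88 [0.5081 0.5128 0.5166] [0.2897 0.2933 0.2935]
0.114 87 [0.5071 0.5122 0.5163] [0.29   0.2934 0.2938]
0.12 98 [0.5062 0.5115 0.5153] [0.2898 0.2929 0.2934]
0.126 94 [0.5051 0.5104 0.5145] [0.2898 0.2933 0.2936]
0.132 102 [0.5043 0.5096 0.5137] [0.2898 0.2931 0.2938]
0.138 102 [0.503  0.5085 0.5126] [0.2898 0.2934 0.2939]
0.144 198 [0.4965 0.508  0.5178] [0.2913 0.2997 0.3003]
0.15 110 [0.5013 0.5067 0.5165] [0.289  0.2931 0.2938]
0.156 104 [0.5003 0.5054 0.5095] [0.2897 0.2933 0.2941]
0.162 107 [0.4995 0.5048 0.5087] [0.2901 0.2932 0.2936]
0.168 122 [0.4984 0.5035 0.5077] [0.2897 0.293  0.2935]
0.174 108 [0.4974 0.5026 0.5066] [0.2896 0.2932 0.2936]
0.18 170 [0.4945 0.5023 0.5068] [0.2787 0.2964 0.2969]
0.186 231 [0.4923 0.5022 0.5085] [0.2802 0.2966 0.2973]
0.192 161 [0.4937 0.5015 0.5072] [0.2766 0.2967 0.2971]
0.198 153 [0.4901 0.4987 0.5058] [0.2758 0.2778 0.2782]
[-0.1490184   0.52938771]
boardtop [0.11696579 0.17515563] 0.29844754145043745
t 9.3 pos [0.5487 0.0999 0.4124] cm [-27.49  -7.32   8.27] rot [-0.005 -0.    -0.   ] F [-1.1 -0.3 -0.7]
```

View pics/w4.png

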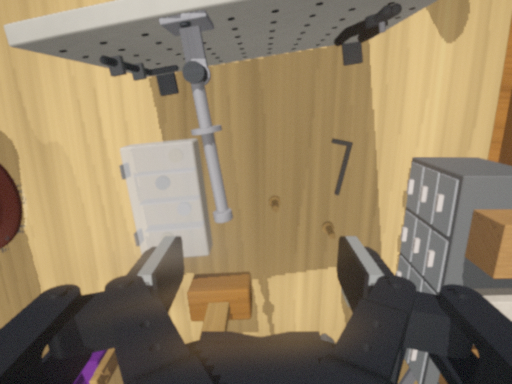

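The wrist view shows the hook fully open. The pin is at (196,72), the collar at (207,129), the end button at (223,215) and the mallet head at (220,297). Next I go to the mallet.

Emit:
send_rows([
  {"translation":[-5,-2,0],"delta_rot":[0,0,0],"jaw":8.5},
  {"translation":[-10,-4,0],"delta_rot":[0,0,0],"jaw":8.5},
  {"translation":[-14,-6,0],"delta_rot":[0,0,0],"jaw":8.5},
  {"translation":[-18,-7.3,1],"delta_rot":[0,0,0],"jaw":8.5},
  {"translation":[-22,-7.3,2],"delta_rot":[0,0,0],"jaw":8.5},
  {"translation":[-25,-7.3,3],"delta_rot":[0,0,0],"jaw":8.5},
  {"translation":[-27.5,-7.3,4],"delta_rot":[0,0,0],"jaw":8.5},
  {"translation":[-27.5,-7.3,5],"delta_rot":[0,0,0],"jaw":8.5},
])

```text
time: 10.1
tool_pos: [0.4752, -0.1768, 0.3618]
tool_rot: [-0.002, 0.708, 0.706, -0.001]
contact_force: [0.4, 1.1, -0.5]
gripper_width: 0.99
grasp_force: 0.0
```

```bash
python3 - <<'E'
from h import *
from plant import *
f=grab_frame('wrist');C=cloud(f);np.savez('w5.npz',**f);cv2.imwrite('pics/w5.png',f['pixels'])
for lo,hi in((.228,.242),(.055,.072)):
  m=(C[...,2]>lo)&(C[...,2]<hi)&(abs(C[...,0]-.475)<.08)&(abs(C[...,1]+.175)<.06)
  P=C[m];print(len(P),P.mean(0),np.median(P[:,2]),cv2.minAreaRect((P[:,:2]*1000).astype(np.float32)))
m=(C[...,2]>.08)&(C[...,2]<.22)&(abs(C[...,0]-.475)<.025)&(abs(C[...,1]+.165)<.02);P=C[m];P=P[P[:,1]<np.median(P[:,1])+.006];print('front',len(P),np.polyfit(P[:,0],P[:,1],1),P.min(0),P.max(0))
shift([.475,-.175,.33],np.pi/2)
E
```

```text
892 [ 0.47535412 -0.1739092   0.23308106] 0.23330987430560668 ((475.3189392089844, -174.75802612304688), (35.872703552246094, 18.325498580932617), 4.091569423675537)
2638 [ 0.47617431 -0.16863164  0.06419576] 0.06437724481883199 ((475.0685729980469, -174.85513305664062), (110.15837860107422, 62.03718566894531), 3.318174123764038)
front 761 [ 0.05896809 -0.19430439] [ 0.45666332 -0.1707712   0.08021431] [ 0.49269062 -0.16471798  0.21993765]
t 10.15 pos [ 0.4749 -0.1751  0.3601] cm [0.   0.03 3.01] rot [-0.007 -0.004 -0.002] F [-0.   0.2 -1.8]
```

View pics/w5.png

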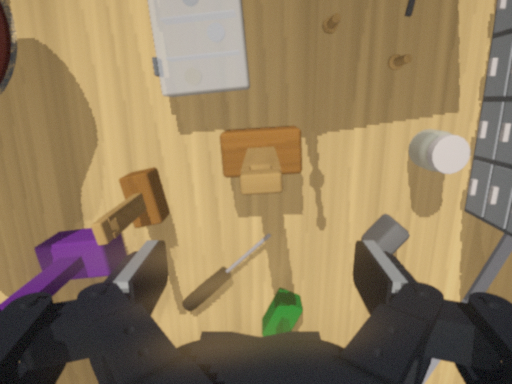

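The wrist view shows the mallet's top at (260,182) between the open jaws. It measures at (0.4752, −0.1748) with a yaw of about 3.4°, and the depth reads 1.6 mm low, so the bar centre is near 0.290. Descending to grip.

Emit:
send_rows([
  {"translation":[0,0.03,3],"delta_rot":[0,0,-0.06],"jaw":8.5},
  {"translation":[0,0.03,6],"delta_rot":[0,0,-0.06],"jaw":8.5},
  {"translation":[0,0.03,9],"delta_rot":[0,0,-0.06],"jaw":8.5},
  {"translation":[0,0.03,12],"delta_rot":[0,0,-0.06],"jaw":8.5},
  {"translation":[0,0.03,14],"delta_rot":[0,0,-0.06],"jaw":8.5},
  {"translation":[0,0.03,15.5],"delta_rot":[0,0,-0.06],"jaw":8.5},
  {"translation":[0,0.03,15.5],"delta_rot":[0,0,-0.06],"jaw":8.5},
  {"translation":[0,0.03,15.5],"delta_rot":[0,0,-0.06],"jaw":8.5},
])

```text
time: 10.95
tool_pos: [0.4768, -0.1745, 0.2107]
tool_rot: [0.0, 0.685, 0.728, 0.0]
contact_force: [1.0, -0.4, 0.5]
gripper_width: 0.995
grasp_force: 0.0
```

```bash
python3 -c "
from h import *
shift([.4752,-.1748,.205],np.pi/2+.059)"
```

```text
t 10.95 pos [ 0.4768 -0.1745  0.2107] cm [-0.02 -0.16  0.57] rot [ 0.    -0.     0.002] F [ 1.  -0.4  0.5]
```

Center the jaws and close.

Emit:
send_rows([
  {"translation":[0,-0.16,0.3],"delta_rot":[0,0,0],"jaw":8.5},
  {"translation":[0,-0.16,0.3],"delta_rot":[0,0,0],"jaw":6},
  {"translation":[0,-0.16,0.3],"delta_rot":[0,0,0],"jaw":4.5},
  {"translation":[0,-0.16,0.3],"delta_rot":[0,0,0],"jaw":3.8},
  {"translation":[0,-0.16,0.3],"delta_rot":[0,0,0],"jaw":3},
  {"translation":[0,-0.16,0.3],"delta_rot":[0,0,0],"jaw":2.5},
  {"translation":[0,-0.16,0.3],"delta_rot":[0,0,0],"jaw":2.5},
  {"translation":[0,-0.16,0.3],"delta_rot":[0,0,0],"jaw":2.5},
])

```text
time: 11.75
tool_pos: [0.4755, -0.1752, 0.208]
tool_rot: [0.001, 0.686, 0.728, 0.0]
contact_force: [2.2, -0.3, 2.9]
gripper_width: 0.412
grasp_force: 61.4
```

Emit:
send_rows([
  {"translation":[0,0,0],"delta_rot":[0,0,0],"jaw":2},
  {"translation":[0,0,0],"delta_rot":[0,0,0],"jaw":2},
  {"translation":[0,0,-0.5],"delta_rot":[0,0,0],"jaw":2},
  {"translation":[0,0,-1],"delta_rot":[0,0,0],"jaw":2},
  {"translation":[0,0,-1.5],"delta_rot":[0,0,0],"jaw":2},
  {"translation":[0,0,-2],"delta_rot":[0,0,0],"jaw":2},
  {"translation":[0,0,-2],"delta_rot":[0,0,0],"jaw":2},
  {"translation":[0,0,-2],"delta_rot":[0,0,0],"jaw":2},
])

```text
time: 12.55
tool_pos: [0.4749, -0.175, 0.2273]
tool_rot: [-0.0, 0.686, 0.728, -0.0]
contact_force: [0.8, -0.1, -5.5]
gripper_width: 0.409
grasp_force: 60.9
```

```bash
cat > mal.py <<'E'
from h import *
from plant import *
def mallet(show=True):
    "handle top: centre, yaw, from wrist camera; and where relative to the TCP"
    f=grab_frame('wrist');C=cloud(f);p=np.array(state()['tool_pos'])
    D=C-p;m=(abs(D[...,0])<.03)&(abs(D[...,1])<.02)&(D[...,2]>.005)&(D[...,2]<.05)
    hsv=cv2.cvtColor(f['pixels'],cv2.COLOR_BGR2HSV);m&=(hsv[...,1]>70)
    P=C[m];zt=np.percentile(P[:,2],90);P=P[abs(P[:,2]-zt)<.004]
    print('top z(+1.6mm)',np.median(P[:,2])+.0016,'rect',len(P),cv2.minAreaRect((P[:,:2]*1000).astype(np.float32)),'tcp',np.round(p,4))
    return f,C
if __name__=="__main__":
    f,C=mallet();cv2.imwrite('pics/m.png',f['pixels']);print(np.round(state()['contact_force'],2))
    shift([.5225,.02,.29],np.pi/2+.158)
E
python3 mal.py
```

```text
top z(+1.6mm) 0.26113554435306824 rect 436 ((475.08642578125, -168.5281982421875), (60.018428802490234, 13.923673629760742), 3.069145917892456) tcp [ 0.4748 -0.1749  0.2271]
[ 0.42  0.04 -4.88]
t 12.6 pos [ 0.4748 -0.1749  0.2271] cm [19.18  5.92 -6.29] rot [-0.    -0.    -0.098] F [ 0.4  0.  -4.9]
```

Emit:
send_rows([
  {"translation":[0,0,-2],"delta_rot":[0,0,-0.01],"jaw":2},
  {"translation":[2,0.5,-4],"delta_rot":[0,0,-0.02],"jaw":2},
  {"translation":[5,1.5,-6],"delta_rot":[0,0,-0.04],"jaw":2},
  {"translation":[8.5,2.8,-7.3],"delta_rot":[0,0,-0.06],"jaw":2},
  {"translation":[12,4.2,-7.3],"delta_rot":[0,0,-0.08],"jaw":2},
  {"translation":[15,5.5,-7.3],"delta_rot":[0,0,-0.098],"jaw":2},
  {"translation":[17,6,-7.3],"delta_rot":[0,0,-0.098],"jaw":2},
  {"translation":[18,6.2,-7.3],"delta_rot":[0,0,-0.098],"jaw":2},
])

```text
time: 13.4
tool_pos: [0.5261, 0.0101, 0.2998]
tool_rot: [-0.001, 0.648, 0.761, -0.0]
contact_force: [-0.8, -0.6, -4.8]
gripper_width: 0.413
grasp_force: 61.6
```

```bash
python3 mal.py; python3 - <<'E'
from h import *
from plant import *
w=cv2.imread('pics/m.png');s=grab_frame('scene');np.savez('sc6.npz',**s);d=grab_frame('side');np.savez('sd6.npz',**d)
u,v=proj(s,[[.52,.07,.29]])[0].astype(int);print(u,v)
a=cv2.resize(s['pixels'][v-45:v+45,u-60:u+60],(400,300),interpolation=2)
u,v=proj(d,[[.52,.05,.25]])[0].astype(int);print(u,v)
b=cv2.resize(d['pixels'][v-45:v+45,u-60:u+60],(400,300),interpolation=2)
cv2.imwrite('pics/m6.png',np.vstack([np.hstack([a,b]),cv2.copyMakeBorder(cv2.resize(w,(400,300)),0,0,0,400,0)]))
shift([.5230,.043,.300],np.pi/2+.158)
E
```

```text
top z(+1.6mm) 0.3266225285267769 rect 4496 ((527.5184936523438, 10.364593505859375), (60.669395446777344, 24.927417755126953), 8.038211822509766) tcp [0.526  0.0107 0.2998]
[-0.42  1.82 -4.35]
t 13.45 pos [0.526  0.0107 0.2998] cm [ 0.97 -0.2   0.99] rot [-0.001 -0.002  0.003] F [-0.4  1.8 -4.4]
270 180
267 144
t 13.55 pos [0.5259 0.0082 0.2999] cm [ 3.48  0.27 -0.01] rot [-0.001  0.001  0.001] F [-0.  -0.7 -4.9]
```

View pics/m6.png

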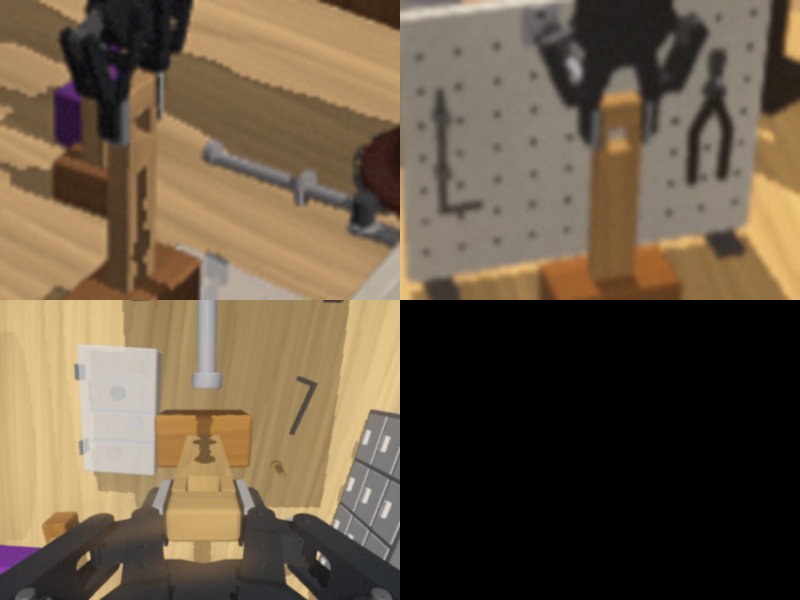

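The crops show the slot lit at the pads in the side view. In the wrist view the button (206,380) sits straight ahead of the handle top (203,490). Next I measure the lateral and height offsets in one wrist frame.

```bash
cat > off.py <<'E'
from h import *
from plant import *
f=grab_frame('wrist');C=cloud(f);s=state();p=np.array(s['tool_pos']);hsv=cv2.cvtColor(f['pixels'],cv2.COLOR_BGR2HSV)
a=.158;d=np.array([-np.sin(a),np.cos(a)]);e=np.array([np.cos(a),np.sin(a)])
m=(abs(C[...,2]-p[2]-.0255)<.005)&(hsv[...,1]>60)&(np.hypot(C[...,0]-p[0],C[...,1]-p[1])<.03)
H=C[m];h=H[:,:2]@e
cnt,ed=np.histogram(h,np.arange(h.min(),h.max()+.001,.001));
q=ed[:-1][cnt>.4*np.median(cnt[cnt>5])];hc=(q.min()+q.max()+.001)/2
print('handle e-range',q.min(),q.max()+.001,'centre',hc,'tcp e',p[:2]@e,'along',np.percentile(H[:,:2]@d,[2,98]),'top z',np.median(H[:,2]))
m=(abs(C[...,2]-.2885)<.012)&(hsv[...,1]<60)&(C[...,1]>max(p[1]+.014,.06))&(C[...,1]<.18)&(abs(C[...,0]-.511)<.03)
B=C[m];al=B[:,:2]@d;ee=B[:,:2]@e
for lo in np.arange(al.min(),al.max(),.008):
    k=(al>=lo)&(al<lo+.008)
    if k.sum()>20:print(round(lo,4),k.sum(),'bar e',np.round(np.percentile(ee[k],[3,97]),4),round(np.percentile(ee[k],[3,97]).mean(),4),'ztop',np.round(np.percentile(B[k,2],95),4))
print('tip along',np.percentile(al,1),'tcp along',p[:2]@d,'F',np.round(s['contact_force'],2),'grip',s['gripper_width'])
t=np.array([.5005,.189]);print('pin e,along',t@e,t@d)
E
python3 off.py
```

```text
handle e-range 0.5007775277048083 0.5407775277048085 centre 0.5207775277048083 tcp e 0.5205120024557179 along [-0.08213718 -0.06359902] top z 0.3251006770125513
-0.0095 784 bar e [0.5159 0.5302] 0.5231 ztop 0.2991
-0.0015 483 bar e [0.5188 0.5278] 0.5233 ztop 0.2934
0.0065 507 bar e [0.5184 0.5277] 0.5231 ztop 0.2935
0.0145 522 bar e [0.5184 0.5276] 0.523 ztop 0.2935
0.0225 551 bar e [0.5184 0.5279] 0.5232 ztop 0.2935
0.0305 56 bar e [0.5184 0.5279] 0.5232 ztop 0.2931
tip along -0.009392600678491925 tcp along -0.07519307865309216 F [ 0.2  -0.86 -4.5 ] grip 0.4115606070693529
pin e,along 0.5240036536973183 0.10789541654704779
```

Emit:
send_rows([
  {"translation":[0,0.1,0],"delta_rot":[0,0,0],"jaw":2},
  {"translation":[1,0.25,0],"delta_rot":[0,0,0],"jaw":2},
  {"translation":[2,0.25,0],"delta_rot":[0,0,0],"jaw":2},
  {"translation":[3,0.25,0],"delta_rot":[0,0,0],"jaw":2},
  {"translation":[4,0.25,0],"delta_rot":[0,0,0],"jaw":2},
  {"translation":[4.5,0.25,0],"delta_rot":[0,0,0],"jaw":2},
  {"translation":[4.5,0.25,0],"delta_rot":[0,0,0],"jaw":2},
  {"translation":[4.5,0.25,0],"delta_rot":[0,0,0],"jaw":2},
])

```text
time: 14.4
tool_pos: [0.5214, 0.0533, 0.3003]
tool_rot: [0.0, 0.649, 0.761, -0.0]
contact_force: [0.5, -0.2, -4.1]
gripper_width: 0.411
grasp_force: 61.6
```

```bash
python3 off.py; python3 -c "
from h import *
shift([.5,.05,.3],np.pi/2+.158)"
```

```text
handle e-range 0.5035428468762263 0.5435428468762263 centre 0.5235428468762262 tcp e 0.523335700938877 along [-0.03692215 -0.01945403] top z 0.3254630023051994
-0.0097 637 bar e [0.5161 0.5303] 0.5232 ztop 0.2991
-0.0017 458 bar e [0.5182 0.5277] 0.523 ztop 0.296
0.0063 394 bar e [0.5183 0.5276] 0.523 ztop 0.2934
0.0143 405 bar e [0.5184 0.5275] 0.523 ztop 0.2935
0.0223 424 bar e [0.5185 0.5275] 0.523 ztop 0.2935
0.0303 457 bar e [0.5185 0.5279] 0.5232 ztop 0.2936
0.0383 461 bar e [0.5186 0.5278] 0.5232 ztop 0.2935
0.0463 476 bar e [0.5187 0.5277] 0.5232 ztop 0.2934
0.0543 489 bar e [0.5188 0.5276] 0.5232 ztop 0.2935
0.0623 1143 bar e [0.5127 0.5337] 0.5232 ztop 0.2998
0.0703 447 bar e [0.5185 0.5279] 0.5232 ztop 0.2934
tip along -0.008414340241085656 tcp along -0.029596949802900615 F [-0.4   0.29 -4.72] grip 0.416633835597661
pin e,along 0.5240036536973183 0.10789541654704779
t 14.45 pos [0.5215 0.0531 0.3003] cm [ 0.03 -2.17  0.03] rot [-0.  0. -0.] F [-0.4  0.3 -4.7]
```

Emit:
send_rows([
  {"translation":[0.3,-0.03,0],"delta_rot":[0,0,0],"jaw":2},
  {"translation":[0.7,-0.03,0],"delta_rot":[0,0,0],"jaw":2},
  {"translation":[1.1,-0.03,0],"delta_rot":[0,0,0],"jaw":2},
  {"translation":[1.4,-0.03,0],"delta_rot":[0,0,0],"jaw":2},
  {"translation":[1.7,-0.03,0],"delta_rot":[0,0,0],"jaw":2},
  {"translation":[2,-0.03,0],"delta_rot":[0,0,0],"jaw":2},
  {"translation":[2.3,-0.03,0],"delta_rot":[0,0,0],"jaw":2},
  {"translation":[2.6,-0.03,0],"delta_rot":[0,0,0],"jaw":2},
])

```text
time: 15.25
tool_pos: [0.517, 0.0791, 0.3003]
tool_rot: [-0.0, 0.649, 0.761, -0.0]
contact_force: [-0.7, -0.1, -5.5]
gripper_width: 0.415
grasp_force: 61.6
```

```bash
python3 off.py|grep -v 'bar e'
```

```text
handle e-range 0.503453710620442 0.543453710620442 centre 0.523453710620442 tcp e 0.5230371372555349 along [-0.01084364  0.00669307] top z 0.32544277070651406
tip along 0.0126394927929034 tcp along -0.002811669397198041 F [-0.5   0.74 -5.  ] grip 0.41325001143073736
pin e,along 0.5240036536973183 0.10789541654704779
```

Emit:
send_rows([
  {"translation":[0.6,-0.03,0],"delta_rot":[0,0,0],"jaw":2},
  {"translation":[1.3,-0.03,0],"delta_rot":[0,0,0],"jaw":2},
  {"translation":[2,-0.03,0],"delta_rot":[0,0,0],"jaw":2},
  {"translation":[2.8,-0.03,0],"delta_rot":[0,0,0],"jaw":2},
  {"translation":[3.5,-0.03,0],"delta_rot":[0,0,0],"jaw":2},
  {"translation":[4.2,-0.03,0],"delta_rot":[0,0,0],"jaw":2},
  {"translation":[4.8,-0.03,0],"delta_rot":[0,0,0],"jaw":2},
  {"translation":[5.0,-0.03,0],"delta_rot":[0,0,0],"jaw":2},
])

```text
time: 16.1
tool_pos: [0.5088, 0.1289, 0.3003]
tool_rot: [-0.0, 0.649, 0.761, 0.0]
contact_force: [0.1, 0.2, -4.7]
gripper_width: 0.411
grasp_force: 61.6
```

```bash
python3 off.py|grep -v 'bar e'
```

```text
handle e-range 0.5034329662839246 0.5424329662839247 centre 0.5229329662839246 tcp e 0.522712740905837 along [0.03994729 0.05711775] top z 0.325444312480752
tip along 0.0635595311463835 tcp along 0.04719688699941983 F [-0.15  0.04 -4.31] grip 0.4170663649337674
pin e,along 0.5240036536973183 0.10789541654704779
```

Emit:
send_rows([
  {"translation":[0.2,0,0],"delta_rot":[0,0,0],"jaw":2},
  {"translation":[0.4,0,0],"delta_rot":[0,0,0],"jaw":2},
  {"translation":[0.4,0,0.1],"delta_rot":[0,0,0],"jaw":2},
  {"translation":[0.4,0,0.2],"delta_rot":[0,0,0],"jaw":2},
  {"translation":[0.4,0,0.35],"delta_rot":[0,0,0],"jaw":2},
  {"translation":[0.4,0,0.5],"delta_rot":[0,0,0],"jaw":2},
  {"translation":[0.4,0,0.65],"delta_rot":[0,0,0],"jaw":2},
  {"translation":[0.4,0,0.7],"delta_rot":[0,0,0],"jaw":2},
])

```text
time: 16.95
tool_pos: [0.5082, 0.132, 0.2929]
tool_rot: [-0.0, 0.649, 0.761, -0.0]
contact_force: [-0.4, 0.0, -5.2]
gripper_width: 0.415
grasp_force: 61.6
```

Emit:
send_rows([
  {"translation":[0,0,0.03],"delta_rot":[0,0,0],"jaw":2},
  {"translation":[0,0,0.05],"delta_rot":[0,0,0],"jaw":2},
  {"translation":[0,0,0.05],"delta_rot":[0,0,0],"jaw":2},
  {"translation":[0,0,0.05],"delta_rot":[0,0,0],"jaw":2},
  {"translation":[0,0,0.05],"delta_rot":[0,0,0],"jaw":2},
  {"translation":[0,0,0.05],"delta_rot":[0,0,0],"jaw":2},
  {"translation":[0,0,0.05],"delta_rot":[0,0,0],"jaw":2},
  {"translation":[0,0,0.05],"delta_rot":[0,0,0],"jaw":2},
])

```text
time: 17.75
tool_pos: [0.5083, 0.1321, 0.2928]
tool_rot: [0.0, 0.649, 0.761, 0.0]
contact_force: [-0.2, 0.2, -4.8]
gripper_width: 0.415
grasp_force: 61.6
```

Emit:
send_rows([
  {"translation":[0,0,0.03],"delta_rot":[0,0,0],"jaw":2},
  {"translation":[0,0,0.06],"delta_rot":[0,0,0],"jaw":2},
  {"translation":[0,0,0.08],"delta_rot":[0,0,0],"jaw":2},
  {"translation":[0,0,0.08],"delta_rot":[0,0,0],"jaw":2},
  {"translation":[0,0,0.08],"delta_rot":[0,0,0],"jaw":2},
  {"translation":[0,0,0.08],"delta_rot":[0,0,0],"jaw":2},
  {"translation":[0,0,0.08],"delta_rot":[0,0,0],"jaw":2},
  {"translation":[0,0,0.08],"delta_rot":[0,0,0],"jaw":2},
])

```text
time: 18.55
tool_pos: [0.5083, 0.1321, 0.292]
tool_rot: [0.0, 0.649, 0.761, 0.0]
contact_force: [0.4, 0.7, -4.3]
gripper_width: 0.415
grasp_force: 61.6
```

```bash
python3 off.py|grep -v 'bar e'
```

```text
handle e-range 0.5035796690014885 0.5425796690014886 centre 0.5230796690014885 tcp e 0.5227443220505311 along [0.04311887 0.06037252] top z 0.31716472306231336
tip along 0.06377278575217242 tcp along 0.05049754321056428 F [-0.58  0.12 -4.61] grip 0.4114780071552213
pin e,along 0.5240036536973183 0.10789541654704779
```

Emit:
send_rows([
  {"translation":[0,0,0.03],"delta_rot":[0,0,0],"jaw":2},
  {"translation":[0,0,0.05],"delta_rot":[0,0,0],"jaw":2},
  {"translation":[0,0,0.05],"delta_rot":[0,0,0],"jaw":2},
  {"translation":[0,0,0.05],"delta_rot":[0,0,0],"jaw":2},
  {"translation":[0,0,0.05],"delta_rot":[0,0,0],"jaw":2},
  {"translation":[0,0,0.05],"delta_rot":[0,0,0],"jaw":2},
  {"translation":[0,0,0.05],"delta_rot":[0,0,0],"jaw":2},
  {"translation":[0,0,0.05],"delta_rot":[0,0,0],"jaw":2},
])

```text
time: 19.4
tool_pos: [0.5083, 0.1321, 0.2915]
tool_rot: [-0.0, 0.649, 0.761, -0.0]
contact_force: [0.0, 0.1, -5.4]
gripper_width: 0.416
grasp_force: 61.6
```

Emit:
send_rows([
  {"translation":[0,0,0.03],"delta_rot":[0,0,0],"jaw":2},
  {"translation":[0,0,0.05],"delta_rot":[0,0,0],"jaw":2},
  {"translation":[0,0,0.05],"delta_rot":[0,0,0],"jaw":2},
  {"translation":[0,0,0.05],"delta_rot":[0,0,0],"jaw":2},
  {"translation":[0,0,0.05],"delta_rot":[0,0,0],"jaw":2},
  {"translation":[0,0,0.05],"delta_rot":[0,0,0],"jaw":2},
  {"translation":[0,0,0.05],"delta_rot":[0,0,0],"jaw":2},
  {"translation":[0,0,0.05],"delta_rot":[0,0,0],"jaw":2},
])

```text
time: 20.2
tool_pos: [0.5083, 0.1321, 0.2911]
tool_rot: [0.0, 0.649, 0.761, 0.0]
contact_force: [0.1, -0.5, -4.1]
gripper_width: 0.408
grasp_force: 61.5
```

Emit:
send_rows([
  {"translation":[0,0,0.02],"delta_rot":[0,0,0],"jaw":2},
  {"translation":[0,0,0.04],"delta_rot":[0,0,0],"jaw":2},
  {"translation":[0,0,0.04],"delta_rot":[0,0,0],"jaw":2},
  {"translation":[0,0,0.04],"delta_rot":[0,0,0],"jaw":2},
  {"translation":[0,0,0.04],"delta_rot":[0,0,0],"jaw":2},
  {"translation":[0,0,0.04],"delta_rot":[0,0,0],"jaw":2},
  {"translation":[0,0,0.04],"delta_rot":[0,0,0],"jaw":2},
  {"translation":[0,0,0.04],"delta_rot":[0,0,0],"jaw":2},
])

```text
time: 21.0
tool_pos: [0.5084, 0.1321, 0.2909]
tool_rot: [0.0, 0.649, 0.761, 0.0]
contact_force: [-1.7, -0.2, 0.3]
gripper_width: 0.413
grasp_force: 61.8
```

Emit:
send_rows([
  {"translation":[0,0,0.02],"delta_rot":[0,0,0],"jaw":2},
  {"translation":[0,0,0.04],"delta_rot":[0,0,0],"jaw":2},
  {"translation":[0,0,0.04],"delta_rot":[0,0,0],"jaw":2},
  {"translation":[0,0,0.04],"delta_rot":[0,0,0],"jaw":2},
  {"translation":[0,0,0.04],"delta_rot":[0,0,0],"jaw":2},
  {"translation":[0,0,0.04],"delta_rot":[0,0,0],"jaw":2},
  {"translation":[0,0,0.04],"delta_rot":[0,0,0],"jaw":2},
  {"translation":[0,0,0.04],"delta_rot":[0,0,0],"jaw":2},
])

```text
time: 21.8
tool_pos: [0.5085, 0.1322, 0.2908]
tool_rot: [0.0, 0.649, 0.761, 0.0]
contact_force: [-2.7, -0.7, 5.2]
gripper_width: 0.407
grasp_force: 62.4
```

Contact felt. Back off the excess, then release.

Emit:
send_rows([
  {"translation":[0,0,-0.04],"delta_rot":[0,0,0],"jaw":2},
  {"translation":[0,0,-0.04],"delta_rot":[0,0,0],"jaw":2},
  {"translation":[0,0,-0.04],"delta_rot":[0,0,0],"jaw":3.4},
  {"translation":[0,0,-0.04],"delta_rot":[0,0,0],"jaw":3.8},
  {"translation":[0,0,-0.04],"delta_rot":[0,0,0],"jaw":4.2},
  {"translation":[0,0,-0.04],"delta_rot":[0,0,0],"jaw":5},
  {"translation":[0,0,-0.04],"delta_rot":[0,0,0],"jaw":6},
  {"translation":[0,0,-0.04],"delta_rot":[0,0,0],"jaw":6},
])

```text
time: 22.6
tool_pos: [0.5082, 0.1321, 0.2903]
tool_rot: [-0.0, 0.649, 0.761, -0.0]
contact_force: [-0.3, 0.2, -0.4]
gripper_width: 0.702
grasp_force: 0.0
```

```bash
python3 off.py|grep -v 'bar e'
```

```text
handle e-range 0.5059089598172033 0.5409089598172033 centre 0.5234089598172033 tcp e 0.522718993232173 along [0.04323672 0.06028087] top z 0.31616835397801935
tip along 0.060642400508304745 tcp along 0.05049138546060291 F [-0.35  0.6  -0.33] grip 0.7028862024242237
pin e,along 0.5240036536973183 0.10789541654704779
```

Emit:
send_rows([
  {"translation":[0,0,-0.5],"delta_rot":[0,0,0],"jaw":6},
  {"translation":[0,0,-1.5],"delta_rot":[0,0,0],"jaw":6},
  {"translation":[0,0,-3],"delta_rot":[0,0,0],"jaw":6},
  {"translation":[0,0,-5],"delta_rot":[0,0,0],"jaw":6},
  {"translation":[0,0,-8],"delta_rot":[0,0,0],"jaw":6},
  {"translation":[0,0,-11],"delta_rot":[0,0,0],"jaw":6},
  {"translation":[0,0,-12],"delta_rot":[0,0,0],"jaw":6},
  {"translation":[0,0,-12],"delta_rot":[0,0,0],"jaw":6},
])

```text
time: 23.45
tool_pos: [0.5089, 0.1322, 0.4137]
tool_rot: [0.002, 0.649, 0.761, 0.002]
contact_force: [-0.7, -0.3, 0.4]
gripper_width: 0.702
grasp_force: 0.0
```

```bash
python3 - <<'E'
from h import *
from plant import *
f=grab_frame('wrist');C=cloud(f);d=grab_frame('side')
a=.158;e2=np.array([-np.sin(a),np.cos(a)])
m=(abs(C[...,2]-.316)<.004)&(abs(C[...,0]-.508)<.03)&(abs(C[...,1]-.132)<.03);H=C[m];print(len(H),cv2.minAreaRect((H[:,:2]*1000).astype(np.float32)),np.median(H[:,2]),np.percentile(H[:,:2]@e2,[2,98]))
D=cloud(d)
for z0,z1 in((.10,.13),(.145,.16),(.24,.26)):
  m=(D[...,2]>z0)&(D[...,2]<z1)&(abs(D[...,0]-.51)<.06)&(abs(D[...,1]-.12)<.06);H=D[m];print(z0,len(H),np.median(H,0))
cv2.imwrite('pics/end.png',np.hstack([cv2.resize(f['pixels'],(400,300)),cv2.resize(d['pixels'][60:240,170:410],(400,300))]))
print(state()['contact_force'])
E
```

```text
1129 ((508.2489013671875, 132.53599548339844), (36.07152557373047, 18.1251220703125), 8.939536094665527) 0.31632537784286285 [0.04251065 0.05961805]
0.1 295 [0.50493113 0.10210574 0.1150904 ]
0.145 360 [0.50077217 0.12179755 0.14873557]
0.24 78 [0.50143036 0.12356255 0.24956723]
[-0.41094484 -0.15972668 -0.92582778]
```

View pics/end.png

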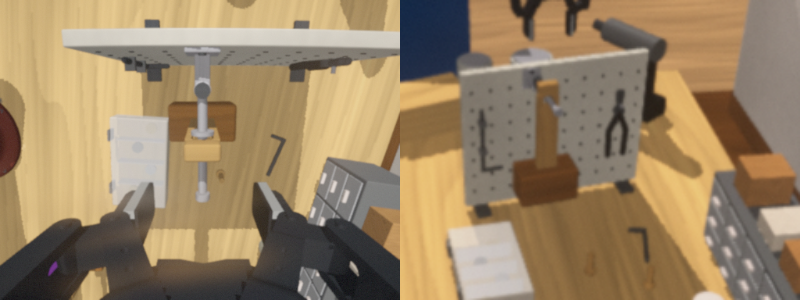

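The final view shows the mallet hanging plumb on the hook, with its slot centre about 57 mm from the pin, just off the collar. The gripper is clear.

```bash
python3 -c "
from plant import *
print(job_done())"
```

```text
the job is handed in; nothing more can be done
None
```

The hook is swung out to its stop, and the mallet hangs upright by its slot about 3 mm from the collar, released with the gripper clear; the job is handed in and no verdict came back.

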